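Flip the acrylic box open on the side table

TASK

The steel phone stand is in the way in front of the clear acrylic box: push it sideways along the table until it is well clear of the lid's finger tab, upright and without lifting it. Then, with a fingertip under the tab, push the box's flap lid up and over past upright so that it falls back onto its hinge stop and stays open by itself, without flinging or forcing it. Nothing is to be picked up; leave the box where it stands and the bowl, remote, ring dish and candle glass alone.

Things in the scene. Friction and masses are not known exactly. Their poses are not given: they have to be found in the camera images.
- box: Clear acrylic box, empty, loose on thin silicone feet, 0.85 kg: 120 mm deep (its x), 210 mm wide (its y), 70 mm high without the lid, walls 5 mm. Origin at the centre of its underside, on the table. Its x points from the front (tab side, towards the robot) to the hinge side at the back, y left, z up; turned by up to 0.3 rad from the robot's x.
- lid (a joint): Angle of the flap lid (rad): 0 shut, grows as the front edge rises and swings away from the robot. 1.57 is upright: below about 1.5 it falls shut, beyond about 1.65 it falls open to its hinge stop at 2.0, where it rests. Clear sheet 5 mm thick, 210 mm wide, 0.15 to 0.25 kg, mid-plane through the hinge axis; free-running hinge; about 1 N at the tab lifts it.
- hinge_axis (a point): The lid's hinge axis: point midway along it, at the box's back top edge (box frame x +64 mm, y 0, z +73 mm). The axis runs along the box's y.
- lid_tab (a point): Middle of the frosted finger tab's front edge, on its underside. The tab is 70 mm wide, 5 mm thick, sticks out 26 mm from the lid's front edge; its tip is 152 mm from the hinge axis. Lid shut: box frame x -88, y 0, z 70.5 mm, 28 mm ahead of the box's front wall, open space below. Axes turn with the lid (x from tab to hinge, y along the hinge).
- stand: Steel phone stand, empty, loose, about 0.3 kg, 75 mm wide (its y): base plate 90 mm deep (its x), 5 mm thick, and a plate rising from x -32 mm, leaning back to x +10 mm at 90 mm height. Origin: centre of its underside. Starts about 165 mm in front of the box's origin, before the tab. Well clear: its centre 100 mm or more from the tab's middle along the box's y; both ways are free for 200 mm.
- bowl: Green glass bowl, loose, 144 mm across, 62 mm high. Origin at the centre of its underside. Leave alone.
- remote: Black remote control lying flat, loose, 170 x 44 x 18 mm, long along its x. Origin at the centre of its underside. Leave alone.
- ring_dish: Small white ceramic ring dish, loose, 90 mm across, 22 mm high. Origin at the centre of its underside. Leave alone.
- candle_glass: Amber candle glass, empty, loose, 72 mm across, 70 mm high. Origin at the centre of its underside. Leave alone.
Not all that is in view belongs to the job. Several things have the shape of the stand; the one meant has the colours described above.

How it is judged:
By the outcome, as a careful person would: the job done as asked, in the order asked, and still so for the second after the job is handed in, with the robot touching nothing.
It also fails if it takes over 64 s, if anything falls off the work surface, if the arm or the gripper's body presses on something with over 40 N, if the wrist force passes 120 N, or if a joint passes its speed limit or range.

ROBOT

A 6-joint arm with a two-finger parallel gripper is mounted at the origin on the work surface. World frame = base frame: x ahead of the robot, y to its left, z up, the work surface at z = 0. Lengths are in m, angles in rad, forces in N, time in s.
With the tool pointing down it reaches from about 0.35 to 0.775 m from the base axis. Payload 7.3 kg.
Tool frame: the origin (TCP) lies between the finger pads; the fingertips stand 8 mm ahead of it and the grasp point (between the pads) lies 11 mm behind it (robot.nose_length is the distance from the TCP to the fingertips, in m); z points along the fingers, y is the line along which they close (so a half turn about z gives the same grasp; the last joint's range is limited). The gripper opens to 92 mm and grips with 3 to 60 N. Pads are 19 mm wide; open, the fingers measure 130 mm over their backs; the gripper's body (75 mm by 190 mm) begins 47 mm behind the grasp point.
Start: joints at [-1.466, 0.342, 1.524, -0, 1.275, -0.146], TCP at [0.13, -0.509, 0.235] pointing down, gripper open.
Joint ranges: [-2.53, 2.53], [-0.77, 2.02], [0.04, 2.7], [-1, 4.14], [0.28, 2.66], [-3.11, 3.11]. Speed limits (rad/s): [2.57, 2.57, 3.14, 3.14, 3.14, 3.14].

INTERFACE

Orientations are given as [roll, pitch, yaw] about the fixed x, y, z axes, in that order (R = Rz(yaw) Ry(pitch) Rx(roll)).
In Python, from cell import robot gives the robot as it stands. The module is installed in compiled form; this text tells all that it offers.
- The arm moves only by the shell command python3 -m jog 'ROWS' [FORCE]. ROWS is JSON, a list that holds one entry, the list of rows, each a list of 5 numbers: the gripper's target within -1 to 1 (fully open at 1, half-way at 0, shut at -1), then the shift along the tool's x, y, z in m, then the turn about the tool's z in rad. A call has 1 to 5 rows; each row is the pose to reach, as a shift and turn from the pose commanded when the call began, along the tool's axes at that moment; what a row does not reach only later rows make up. A row lasts 1/12 s, in which the tool goes at most 41.7 mm and 7.16 degrees, less where a joint would pass 70% of its speed; a pose out of reach is approached as far as the arm can. A call with a gripper value outside its range is refused whole. The fingers move at their own pace and stop on an object; FORCE is the grip in N (left out, the last holds). Time passes only in rows, so rows that repeat a pose let the fingers close. It gives the time, the measured TCP pose, the force, the opening and the grip force at its end, in the units of the state.
- robot.observe(): the state, without advancing time (a new reading comes with each control period).
- robot.read_camera(name): name is "scene" or "top" or "wrist"; returns the picture (400x640x3 uint8, red, green, blue); there is no depth.
- robot.camera_model(name): a dict with "camera_matrix" (3x3 intrinsics, pixels), "position" and "attitude" of the camera in the world; the wrist camera has in their place "mount" (4x4, takes a point from camera to tool coordinates, whose origin is the TCP and whose axes are the flange's). Camera axes: x right, y down, z forward; pixel columns grow to the right and rows downward; lengths in m; the calibration is good to about 2 mm. A picture is of the moment at which its call begins: read the wrist's pose just before it. camera_model takes no time and is no camera call.
- robot.hand_in(): hands the job in; it is judged then, once.
The state is a dict: "time": time; "qpos": joint angles; "qvel": joint speeds; "joint_efforts": joint torques, N m; "tool_pos": TCP position; "tool_rot": TCP orientation; "contact_force": force on the tool from outside, world axes, zero at the start; "torque": the same for the moment, N m; "opening": finger opening in m; "grip_force": force on a finger pad.
Only numpy, scipy, OpenCV 4.12 (cv2) and the standard library are available. Lean on these libraries where they do the work, as an engineer would, in place of code of your own. Each camera call takes 0.05 s, during which the arm holds its last target. There are 200 camera calls.

## Working session

There is one attempt and no reset: what is moved stays moved. The work goes in short steps, Python scripts to look and compute and a shell command to move; the robot and the scene stay as the last step left them, time stands still between calls to the robot, and variables do not carry over. Pictures are saved under pics/ and viewed, at most 10 in all, crops included, and the job is handed in when it is done.

```bash
mkdir -p pics; python3 - <<'E'
from cell import robot
import cv2
s=robot.observe(); print({k:s[k] for k in('time','tool_pos','tool_rot','opening')})
for n in('scene','top'):
    cv2.imwrite(f'pics/{n}0.png',robot.read_camera(n)[:,:,::-1]); print(n,robot.camera_model(n))
E
```

```text
{'time': 0.0, 'tool_pos': array([ 0.13027612, -0.50814711,  0.23402201]), 'tool_rot': array([-3.14001376e+00, -2.43819287e-04,  2.50792339e-01]), 'opening': 0.0917951646356942}
scene {'camera_matrix': array([[486.82613541,   0.        , 313.95287298],
       [  0.        , 486.82613541, 198.46407674],
       [  0.        ,   0.        ,   1.        ]]), 'position': array([0.92742276, 0.76240992, 0.64311927]), 'attitude': array([-2.1589122 ,  0.00529004,  2.67951543])}
top {'camera_matrix': array([[471.26947806,   0.        , 326.18870772],
       [  0.        , 471.26947806, 199.12538696],
       [  0.        ,   0.        ,   1.        ]]), 'position': array([0.47575812, 0.02362987, 1.17242396]), 'attitude': array([-3.09318069,  0.00523452, -1.55853681])}
```

View pics/top0.png

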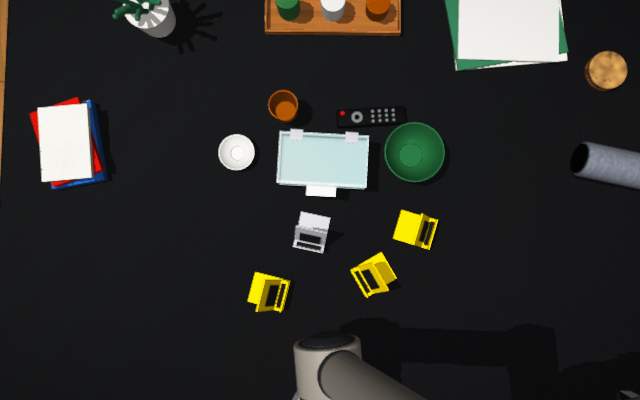

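View pics/scene0.png

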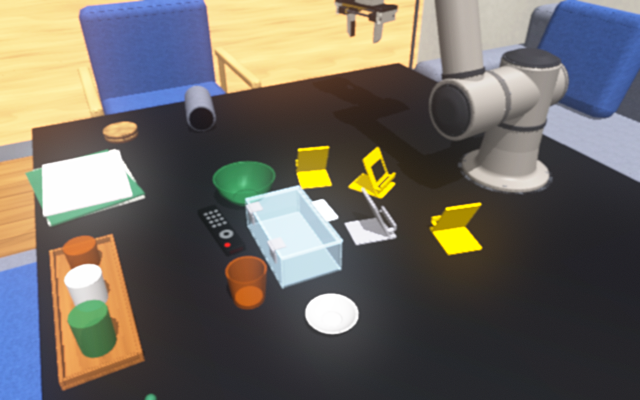

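The top view shows the steel stand at about (312,232), the box at about (323,160) with its tab at (321,190), and yellow decoys around them. I'll enlarge that area to get precise pixels.

```bash
python3 - <<'E'
import cv2
i=cv2.imread('pics/top0.png')[120:260,260:400+20]
cv2.imwrite('pics/crop.png',cv2.resize(i,None,fx=5,fy=4.2857142*5/4.2857142*0.8,interpolation=cv2.INTER_CUBIC))
E
cat > h.py <<'E'
from cell import robot
import numpy as np
from scipy.spatial.transform import Rotation as Ro
def p2w(n,px,z):
    c=robot.camera_model(n); R=Ro.from_euler('xyz',c['attitude']).as_matrix()
    d=R@np.linalg.solve(c['camera_matrix'],[*px,1]); o=c['position']
    return o+d*(z-o[2])/d[2]
def w2p(n,P):
    c=robot.camera_model(n); R=Ro.from_euler('xyz',c['attitude']).as_matrix()
    q=c['camera_matrix']@(R.T@(np.array(P)-c['position'])); return q[:2]/q[2]
E
```

```text
(no output)
```

View pics/crop.png

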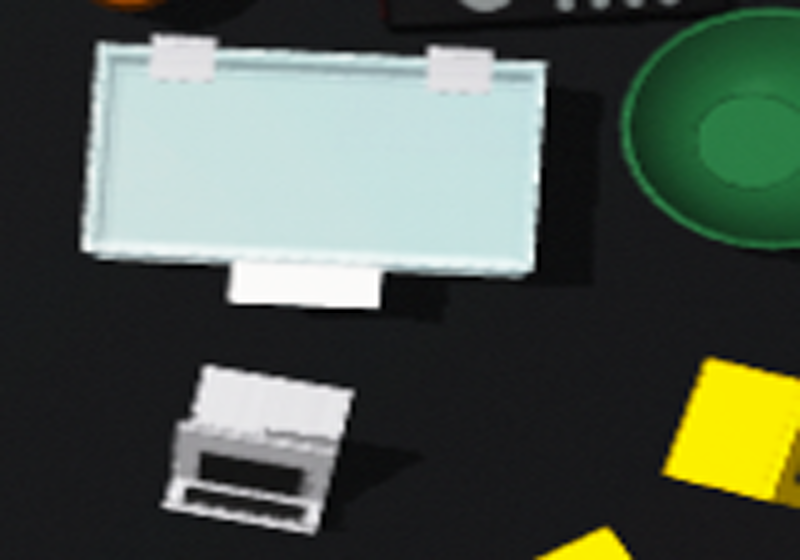

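```bash
python3 - <<'E'
from h import *
f=lambda p,z:p2w('top',(260+p[0]/5,120+p[1]/4),z)
g={}
for k,p,z in [('BL',(97,43),.0755),('BR',(547,63),.0755),('FL',(83,250),.0755),('FR',(533,271),.0755),('TL',(228,301),.0755),('TR',(380,308),.0755),('s1',(203,366),.005),('s2',(354,390),.005),('s3',(163,506),.005),('s4',(316,533),.005),('y1',(705,358),.005),('y2',(662,472),.005)]:
    g[k]=f(p,z); print(k,g[k].round(4))
d=g['BL']-g['BR'];print('yaw',np.arctan2(-d[0],d[1])); d=g['TL']-g['TR'];print('yawtab',np.arctan2(-d[0],d[1]))
d=g['FL']-g['FR'];print(np.arctan2(-d[0],d[1]))
d=g['s1']+g['s3']-g['s2']-g['s4'];print('stand',np.arctan2(-d[0],d[1]),(g['s1']+g['s2']+g['s3']+g['s4'])/4)
print('tab',(g['TL']+g['TR'])/2,'lidc',(g['BL']+g['BR']+g['FL']+g['FR'])/4)
for n,p in [('y269',(269,292)),('y374',(374,275)),('y416',(416,229)),('dish',(236,152))]: print(n,p2w('top',p,.03).round(3))
E
```

```text
BL [0.6882 0.1419 0.0755]
BR [ 0.6788 -0.0695  0.0755]
FL [0.5663 0.1463 0.0755]
FR [ 0.5565 -0.0639  0.0755]
TL [0.5373 0.0781 0.0755]
TR [0.5341 0.0072 0.0755]
s1 [0.5008 0.0935 0.005 ]
s2 [0.4868 0.0185 0.005 ]
s3 [0.4141 0.1119 0.005 ]
s4 [0.3985 0.0362 0.005 ]
y1 [ 0.5088 -0.1551  0.005 ]
y2 [ 0.4381 -0.1342  0.005 ]
yaw -0.044668439789190384
yawtab -0.04560783874421861
-0.04656278631953517
stand -0.19375817691520308 [0.45007191 0.06500186 0.005     ]
tab [0.53568206 0.04267944 0.0755    ] lidc [0.62246599 0.03870539 0.0755    ]
y269 [0.306 0.165 0.03 ]
y374 [ 0.35  -0.087  0.03 ]
y416 [ 0.461 -0.188  0.03 ]
dish [0.644 0.252 0.03 ]
```

The box yaw is about -0.045 and its tab tip is at about (0.536, 0.043). The steel stand is at about (0.450, 0.065) with yaw -0.19. I'll push it to +y with closed fingers held at z≈31 mm, so the gripper body clears the 90 mm plates.

```bash
cat >> h.py <<'E'
def plan(P,yaw):
    s=robot.observe(); R=Ro.from_euler('xyz',s['tool_rot'])
    y=s['tool_rot'][2]
    print('t',round(s['time'],2),'shift',(R.inv().apply(np.array(P)-s['tool_pos'])).round(4),'turn',round(y-yaw,4),'F',s['contact_force'].round(1))
E
python3 - <<'E'
from h import *
plan([.422,-.002,.234],-.19)
E
```

```text
t 0.1 shift [ 0.4082 -0.418   0.0008] turn 0.4408 F [-1.1 -0.1  0.2]
```

```bash
python3 -m jog '[[[-1,0.028,-0.028,0,0.09],[-1,0.056,-0.056,0,0.18],[-1,0.084,-0.085,0,0.27],[-1,0.112,-0.113,0,0.36],[-1,0.14,-0.141,0,0.44]]]' 10
python3 - <<'E'
from h import *
plan([.422,-.002,.234],-.19)
E
```

```text
time: 0.52
tool_pos: [0.2313, -0.3354, 0.2344]
tool_rot: [-3.141, 0.0, -0.194]
contact_force: [0.8, -0.3, 0.8]
opening: 0.0628
grip_force: 0.0
t 0.52 shift [ 0.1227 -0.3639  0.0006] turn -0.0045 F [ 0.8 -0.3  0.8]
```

```bash
python3 -m jog '[[[-1,0.013,-0.038,0,0],[-1,0.026,-0.076,0,0],[-1,0.039,-0.114,0,0],[-1,0.052,-0.152,0,0],[-1,0.065,-0.19,0,0]]]'
python3 -m jog '[[[-1,0.013,-0.038,0,0],[-1,0.026,-0.076,0,0],[-1,0.039,-0.114,0,0],[-1,0.052,-0.152,0,0],[-1,0.057,-0.172,0,0]]]'
python3 - <<'E'
from h import *
plan([.422,-.002,.039],-.19)
E
```

```text
time: 0.93
tool_pos: [0.3308, -0.1609, 0.2347]
tool_rot: [3.142, -0.0, -0.19]
contact_force: [0.9, -0.6, 0.4]
opening: 0.0298
grip_force: 0.0
time: 1.35
tool_pos: [0.4201, -0.0013, 0.2346]
tool_rot: [-3.141, -0.0, -0.187]
contact_force: [-0.7, -0.5, -0.1]
opening: 0.0009
grip_force: 0.0
t 1.35 shift [0.0019 0.0005 0.1956] turn 0.0031 F [-0.7 -0.5 -0.1]
```

```bash
python3 -m jog '[[[-1,0.002,0,0.04,0],[-1,0.002,0,0.08,0],[-1,0.002,0,0.12,0],[-1,0.002,0,0.145,0],[-1,0.002,0,0.16,0]]]'
python3 -m jog '[[[-1,0,0,0.01,0],[-1,0,0,0.02,0],[-1,0,0,0.03,0],[-1,0,0,0.035,0],[-1,0,0,0.035,0]]]'
python3 - <<'E'
from h import *
import cv2
plan([.422,-.002,.039],-.19)
a=robot.read_camera('scene')[100:300,250:500,::-1]
cv2.imwrite('pics/s1.png',cv2.resize(a,None,fx=3,fy=3))
E
```

```text
time: 1.77
tool_pos: [0.4187, -0.0045, 0.0717]
tool_rot: [3.142, 0.005, -0.189]
contact_force: [-0.0, -0.3, -0.0]
opening: 0.0008
grip_force: 0.0
time: 2.18
tool_pos: [0.42, -0.0049, 0.0387]
tool_rot: [3.142, 0.002, -0.189]
contact_force: [-0.0, 0.5, 0.5]
opening: 0.0005
grip_force: 0.0
t 2.18 shift [ 0.0014 -0.0033 -0.0003] turn 0.0007 F [-0.   0.5  0.5]
```

View pics/s1.png

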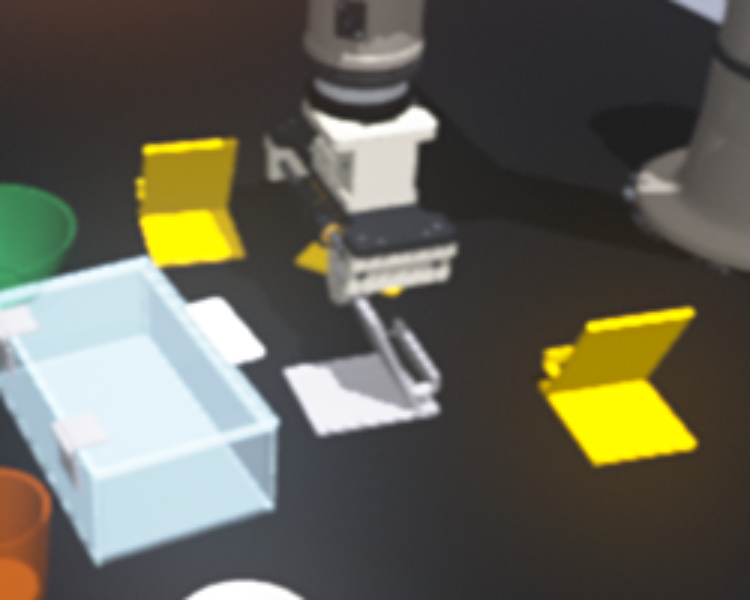

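The crop shows the gripper lowered beside the stand at about (370,350), with its body above the stand's plate and touching nothing. I'll push slowly.

```bash
python3 -m jog '[[[-1,0,-0.006,0,0],[-1,0,-0.012,0,0],[-1,0,-0.018,0,0],[-1,-0.001,-0.024,0,0],[-1,-0.002,-0.03,0,0]]]'
python3 -m jog '[[[-1,-0.001,-0.007,0,0],[-1,-0.002,-0.014,0,0],[-1,-0.003,-0.021,0,0],[-1,-0.004,-0.028,0,0],[-1,-0.005,-0.035,0,0]]]'
python3 - <<'E'
from h import *
import cv2
plan([.422,-.002,.039],-.19)
a=robot.read_camera('scene')[100:300,250:500,::-1]
cv2.imwrite('pics/s2.png',cv2.resize(a,None,fx=3,fy=3))
E
```

```text
time: 2.65
tool_pos: [0.4248, 0.0254, 0.0401]
tool_rot: [3.141, -0.001, -0.189]
contact_force: [-0.3, -3.1, 1.7]
opening: 0.0009
grip_force: 1.6
time: 3.07
tool_pos: [0.4262, 0.0608, 0.0398]
tool_rot: [3.141, -0.0, -0.189]
contact_force: [-0.9, -4.2, 4.3]
opening: 0.0007
grip_force: 2.2
t 3.07 shift [0.0077 0.0625 0.0008] turn 0.0009 F [-0.9 -4.2  4.3]
```

View pics/s2.png

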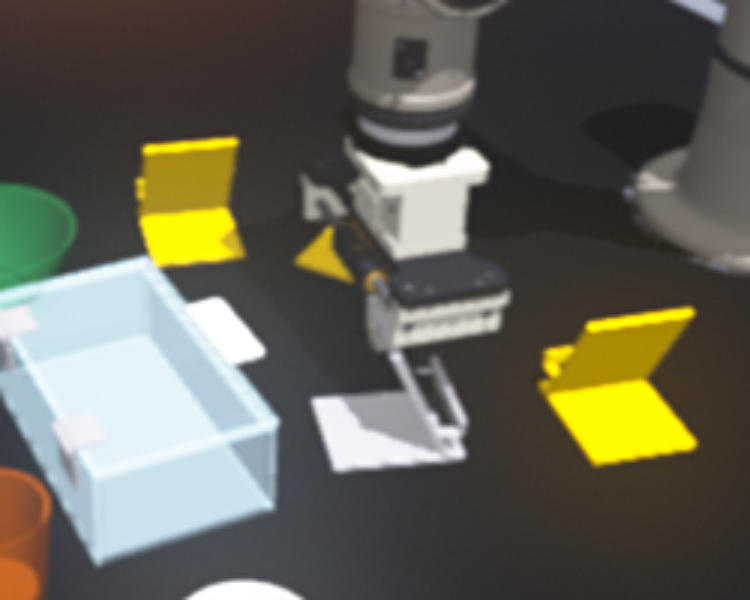

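The stand has slid left, upright at about (400,430), with a small rotation. I'll continue.

```bash
python3 -m jog '[[[-1,-0.001,-0.006,0,0],[-1,-0.002,-0.012,0,0],[-1,-0.003,-0.018,0,0],[-1,-0.004,-0.024,0,0],[-1,-0.005,-0.03,0,0]]]'
python3 -m jog '[[[-1,-0.001,-0.006,0,0],[-1,-0.002,-0.012,0,0],[-1,-0.003,-0.018,0,0],[-1,-0.004,-0.024,0,0],[-1,-0.005,-0.03,0,0]]]'
python3 -m jog '[[[-1,-0.001,-0.005,0,0],[-1,-0.001,-0.009,0,0],[-1,-0.001,-0.012,0,0],[-1,-0.001,-0.014,0,0],[-1,-0.001,-0.015,0,0]]]'
python3 -m jog '[[[-1,0,0.002,0,0],[-1,0,0.005,0,0],[-1,0,0.01,0,0],[-1,0,0.015,0,0],[-1,0,0.022,0,0]]]'
python3 - <<'E'
from h import *
import cv2
plan([.45,.043,.18],-.045)
cv2.imwrite('pics/t2.png',cv2.resize(robot.read_camera('top')[120:280,220:380,::-1],None,fx=3.5,fy=3.5,interpolation=cv2.INTER_CUBIC))
E
```

```text
time: 3.53
tool_pos: [0.4267, 0.0911, 0.0396]
tool_rot: [3.141, 0.0, -0.189]
contact_force: [-1.0, -2.3, 1.3]
opening: 0.0004
grip_force: 1.4
time: 3.95
tool_pos: [0.4275, 0.1216, 0.0396]
tool_rot: [3.141, 0.0, -0.189]
contact_force: [-1.3, -1.2, 1.0]
opening: 0.0002
grip_force: 1.2
time: 4.37
tool_pos: [0.4295, 0.1361, 0.0397]
tool_rot: [3.141, 0.0, -0.189]
contact_force: [-2.0, -2.1, 1.3]
opening: 0.0001
grip_force: 1.2
time: 4.78
tool_pos: [0.4254, 0.1137, 0.0397]
tool_rot: [-3.142, -0.0, -0.189]
contact_force: [0.2, 0.5, 0.8]
opening: 0.0003
grip_force: 0.0
t 4.78 shift [ 0.0375  0.0648 -0.1403] turn -0.1443 F [0.2 0.5 0.8]
```

View pics/t2.png

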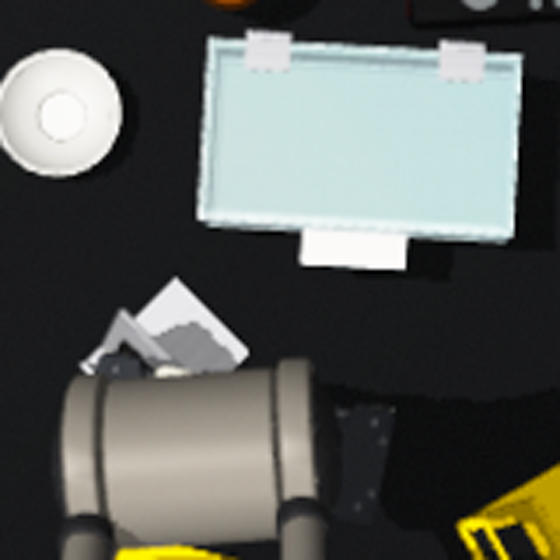

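The stand is now about 130 mm left of the tab's middle, upright and turned about 45°; its far corner is at (248,352) and the tab's left edge at (300,250). The box has not moved. The tool only points down, so a finger can't hook under the tab. I'll straddle the tab instead, lift it lightly by its sides along its arc, and carry it past upright. First I rise and open.

```bash
python3 -m jog '[[[-1,0,0,-0.035,0],[-1,0,0,-0.07,0],[-1,0,0,-0.105,0],[1,0.01,0.015,-0.13,-0.05],[1,0.03,0.045,-0.14,-0.1]]]' 3
python3 - <<'E'
from h import *
print('stand',p2w('top',(268,222.6),.005),'tab',p2w('top',(220+354/3.5,120+268/3.5),.0755))
plan([.541,.0425,.15],-.045)
E
```

```text
time: 5.25
tool_pos: [0.447, 0.0656, 0.1835]
tool_rot: [-3.14, -0.006, -0.084]
contact_force: [1.8, 0.7, 0.3]
opening: 0.0096
grip_force: 0.0
stand [0.47233042 0.17377316 0.005     ] tab [0.53464908 0.04185766 0.0755    ]
t 5.25 shift [0.0954 0.0152 0.0341] turn -0.0386 F [1.8 0.7 0.3]
```

```bash
python3 -m jog '[[[1,0.03,0.004,0,-0.035],[1,0.06,0.008,0,-0.035],[1,0.085,0.012,0.01,-0.035],[1,0.092,0.013,0.02,-0.035],[1,0.092,0.013,0.02,-0.035]]]'
python3 -m jog '[[[1,0,0,0,0],[1,0,0,0,0],[1,0,0,0,0],[1,0,0,0,0]]]'
python3 - <<'E'
from h import *
import cv2
plan([.541,.0425,.073],-.045)
s=robot.observe(); m=robot.camera_model('wrist'); a=robot.read_camera('wrist')
R=Ro.from_euler('xyz',s['tool_rot']).as_matrix(); M=m['mount']; K=m['camera_matrix']
def pj(P):
    t=R.T@(np.array(P)-s['tool_pos']); c=np.linalg.inv(M)@[*t,1]; q=K@c[:3]; return (q[:2]/q[2]).round(0)
print('pred TL,TR,FL,FR',[pj(p) for p in ([.5373,.0781,.0755],[.5341,.0072,.0755],[.5663,.1463,.0755],[.5565,-.0639,.0755])])
cv2.imwrite('pics/w1.png',a[:,:,::-1])
E
```

```text
time: 5.67
tool_pos: [0.5366, 0.0423, 0.1572]
tool_rot: [3.142, 0.004, -0.056]
contact_force: [-1.4, -0.1, -1.3]
opening: 0.0427
grip_force: 0.0
time: 6.0
tool_pos: [0.5363, 0.0436, 0.1604]
tool_rot: [3.142, -0.001, -0.054]
contact_force: [0.2, -0.2, -0.1]
opening: 0.0692
grip_force: 0.0
t 6.0 shift [0.0047 0.0009 0.0874] turn -0.0086 F [ 0.2 -0.2 -0.1]
pred TL,TR,FL,FR [array([279., 209.]), array([363., 208.]), array([193., 180.]), array([449., 178.])]
```

View pics/w1.png

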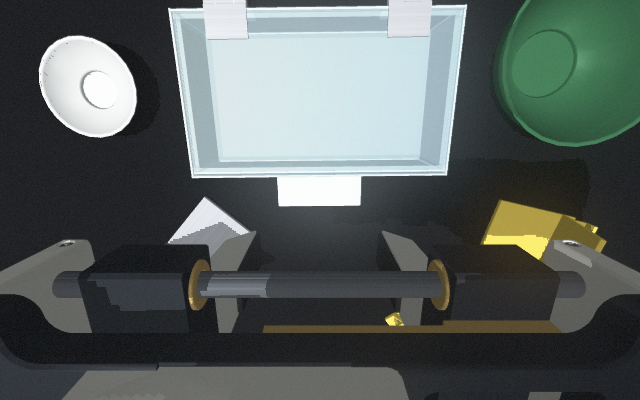

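The wrist view shows the tab's front corners at (278,206) and (361,206), within 3 px of the prediction, so the tip is at about (0.5375, 0.044). I'll open fully and then descend around the tab.

```bash
python3 -m jog '[[[1,0.007,0,0,-0.009],[1,0.007,0,0,-0.009],[1,0.007,0,0,-0.009],[1,0.007,0,0.01,-0.009],[1,0.007,0,0.02,-0.009]]]'
python3 -m jog '[[[1,0,0,0.015,0],[1,0,0,0.03,0],[1,0,0,0.045,0],[1,0,0,0.06,0],[1,0,0,0.067,0]]]'
python3 -m jog '[[[1,0,0,0,0],[1,0,0,0,0]]]'
python3 - <<'E'
from h import *
plan([.543,.0435,.073],-.045)
E
```

```text
time: 6.47
tool_pos: [0.544, 0.0429, 0.1392]
tool_rot: [3.141, -0.001, -0.045]
contact_force: [-0.0, 0.2, 0.6]
opening: 0.0917
grip_force: 0.0
time: 6.88
tool_pos: [0.542, 0.0429, 0.0698]
tool_rot: [3.142, 0.004, -0.045]
contact_force: [0.3, -0.2, 0.6]
opening: 0.0919
grip_force: 0.0
time: 7.05
tool_pos: [0.5435, 0.0429, 0.0722]
tool_rot: [3.142, 0.001, -0.045]
contact_force: [0.3, 0.5, 0.3]
opening: 0.0918
grip_force: 0.0
t 7.05 shift [-0.0005 -0.0006 -0.0008] turn -0.0002 F [0.3 0.5 0.3]
```

```bash
python3 -m jog '[[[0.45,0,-0.001,0,0],[0.45,0,-0.001,0,0],[0.45,0,-0.001,0,0],[0.45,0,-0.001,0,0],[0.45,0,-0.001,0,0]]]' 3
python3 -m jog '[[[0.4,0,0,0,0],[0.4,0,0,0,0],[0.4,0,0,0,0]]]'
python3 - <<'E'
from h import *
# arc: r from hinge to pad centre, tool at yaw -.045; shifts from here (tool x = box x, tool z = -up)
r=.1465
for d in range(0,112,6):
    t=np.radians(d); print(d,((r*(1-np.cos(t))).round(4)),(-r*np.sin(t)).round(4))
E
```

```text
time: 7.47
tool_pos: [0.5441, 0.0435, 0.0733]
tool_rot: [3.141, -0.001, -0.045]
contact_force: [-0.4, -1.6, 2.5]
opening: 0.0697
grip_force: 3.0
time: 7.72
tool_pos: [0.5441, 0.0436, 0.0732]
tool_rot: [3.141, -0.001, -0.045]
contact_force: [-0.6, -3.8, 4.1]
opening: 0.0703
grip_force: 3.0
0 0.0 -0.0
6 0.0008 -0.0153
12 0.0032 -0.0305
18 0.0072 -0.0453
24 0.0127 -0.0596
30 0.0196 -0.0732
36 0.028 -0.0861
42 0.0376 -0.098
48 0.0485 -0.1089
54 0.0604 -0.1185
60 0.0732 -0.1269
66 0.0869 -0.1338
72 0.1012 -0.1393
78 0.116 -0.1433
84 0.1312 -0.1457
90 0.1465 -0.1465
96 0.1618 -0.1457
102 0.177 -0.1433
108 0.1918 -0.1393
```

```bash
python3 -m jog '[[[0.4,0,0,-0.004,0],[0.4,0.0002,0,-0.009,0],[0.4,0.0008,0,-0.0153,0],[0.4,0.0018,0,-0.023,0],[0.4,0.0032,0,-0.0305,0]]]' 3
python3 -m jog '[[[0.4,0,0,0,0]]]'
python3 - <<'E'
from h import *
import cv2
plan([.5473,.0435,.1037],-.045)
cv2.imwrite('pics/s3.png',cv2.resize(robot.read_camera('scene')[100:300,200:450,::-1],None,fx=3,fy=3))
E
```

```text
time: 8.13
tool_pos: [0.5467, 0.0436, 0.1038]
tool_rot: [3.141, 0.001, -0.045]
contact_force: [0.9, -3.6, -2.4]
opening: 0.0699
grip_force: 3.0
time: 8.22
tool_pos: [0.5472, 0.0436, 0.1048]
tool_rot: [3.141, -0.001, -0.045]
contact_force: [-1.5, -4.3, 0.0]
opening: 0.0702
grip_force: 3.0
t 8.22 shift [0.0001 0.0001 0.0011] turn -0.0003 F [-1.5 -4.3  0. ]
```

View pics/s3.png

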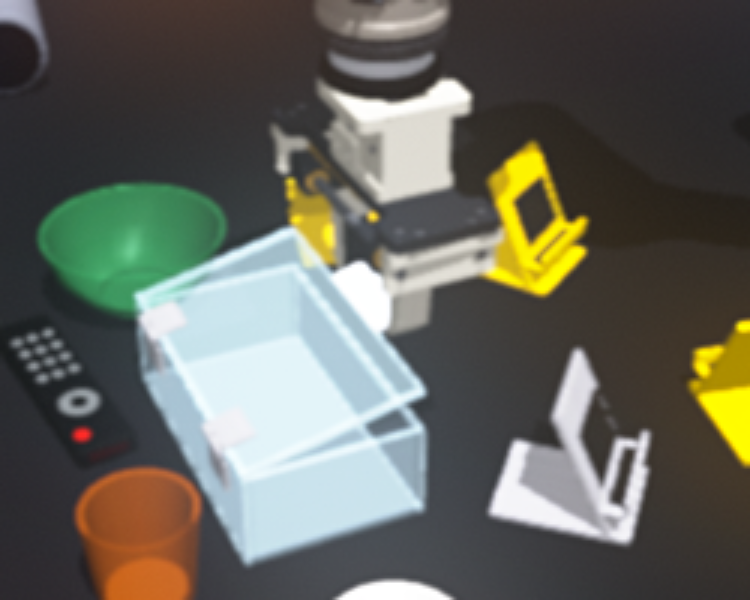

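The lid is up about 12°, held by the tab at (360,295), and the box has stayed put. I'll continue along the arc.

```bash
python3 -m jog '[[[0.4,0.0022,0.0005,-0.0089,0],[0.4,0.005,0.0005,-0.0177,0],[0.4,0.0083,0.0005,-0.0263,0],[0.4,0.0121,0.0005,-0.0346,0],[0.4,0.0164,0.0005,-0.0427,0]]]'
python3 - <<'E'
from h import *
r=.1465
for a in(30,48,66,84):
    for k in range(1,6):
        t0=np.radians(a);t=np.radians(a+3.6*k); print(a+3.6*k,(r*(np.cos(t0)-np.cos(t))).round(4),(-r*(np.sin(t)-np.sin(t0))).round(4))
E
```

```text
time: 8.68
tool_pos: [0.5638, 0.0428, 0.147]
tool_rot: [-3.141, -0.0, -0.045]
contact_force: [-0.0, 0.3, -2.6]
opening: 0.0698
grip_force: 3.0
33.6 0.0048 -0.0078
37.2 0.0102 -0.0153
40.8 0.016 -0.0225
44.4 0.0222 -0.0293
48.0 0.0288 -0.0356
51.6 0.007 -0.0059
55.2 0.0144 -0.0114
58.8 0.0221 -0.0164
62.4 0.0302 -0.021
66.0 0.0384 -0.025
69.6 0.0085 -0.0035
73.2 0.0172 -0.0064
76.8 0.0261 -0.0088
80.4 0.0352 -0.0106
84.0 0.0443 -0.0119
87.6 0.0092 -0.0007
91.2 0.0184 -0.0008
94.8 0.0276 -0.0003
98.4 0.0367 0.0008
102.0 0.0458 0.0024
```

```bash
python3 -m jog '[[[0.4,0.0048,0,-0.0078,0],[0.4,0.0102,0,-0.0153,0],[0.4,0.016,0,-0.0225,0],[0.4,0.0222,0,-0.0293,0],[0.4,0.0288,0,-0.0356,0]]]'
python3 -m jog '[[[0.4,0.007,0,-0.0059,0],[0.4,0.0144,0,-0.0114,0],[0.4,0.0221,0,-0.0164,0],[0.4,0.0302,0,-0.021,0],[0.4,0.0384,0,-0.025,0]]]'
python3 - <<'E'
from h import *
import cv2
plan([.5441+.0869,.0395,.0733+.1338],-.045)
cv2.imwrite('pics/s4.png',cv2.resize(robot.read_camera('scene')[50:300,200:450,::-1],None,fx=2.4,fy=2.4))
E
```

```text
time: 9.1
tool_pos: [0.593, 0.0415, 0.1825]
tool_rot: [-3.141, -0.001, -0.045]
contact_force: [-0.3, -0.5, -2.1]
opening: 0.0697
grip_force: 3.0
time: 9.52
tool_pos: [0.6315, 0.0396, 0.2074]
tool_rot: [-3.141, -0.001, -0.045]
contact_force: [-0.7, 0.3, -2.1]
opening: 0.0697
grip_force: 3.0
t 9.52 shift [-0.0004  0.0002  0.0003] turn -0.0001 F [-0.7  0.3 -2.1]
```

View pics/s4.png

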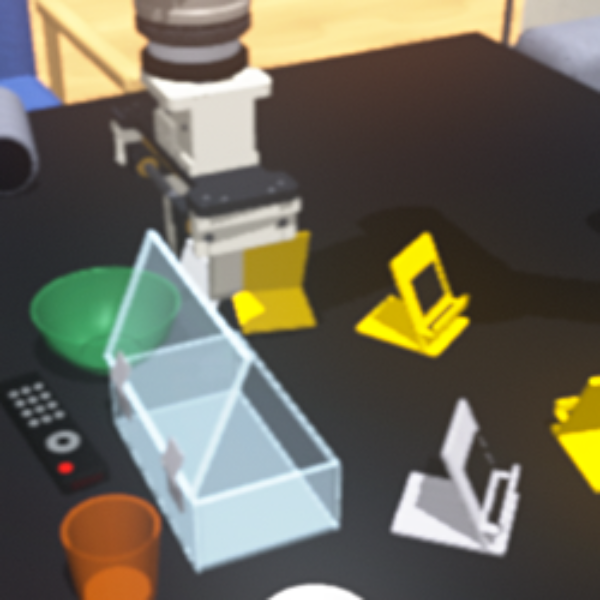

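The lid is at about 66° with the box unmoved; the lid edge runs from (150,235) to (250,355). I'll carry it past upright.

```bash
python3 -m jog '[[[0.4,0.0085,0,-0.0035,0],[0.4,0.0172,0,-0.0064,0],[0.4,0.0261,0,-0.0088,0],[0.4,0.0352,0,-0.0106,0],[0.4,0.0443,0,-0.0119,0]]]'
python3 -m jog '[[[0.4,0.0092,0,-0.0007,0],[0.4,0.0184,0,-0.0008,0],[0.4,0.0276,0,-0.0003,0],[0.4,0.0367,0,0.0008,0],[0.4,0.0458,0,0.0024,0]]]'
python3 -m jog '[[[0.4,0.004,0,0.001,0],[0.4,0.008,0,0.002,0],[0.4,0.011,0,0.0027,0],[0.4,0.0135,0,0.0035,0],[0.4,0.0148,0,0.004,0]]]'
```

```text
time: 9.98
tool_pos: [0.6754, 0.0376, 0.2189]
tool_rot: [-3.142, -0.001, -0.045]
contact_force: [0.4, -0.5, -1.8]
opening: 0.0701
grip_force: 3.0
time: 10.4
tool_pos: [0.7211, 0.0354, 0.2163]
tool_rot: [3.142, -0.0, -0.045]
contact_force: [-0.1, -0.8, -1.1]
opening: 0.07
grip_force: 3.0
time: 10.82
tool_pos: [0.7355, 0.0347, 0.2121]
tool_rot: [3.142, -0.0, -0.045]
contact_force: [0.8, -0.6, -0.4]
opening: 0.0698
grip_force: 3.0
```

Now I'll release, let the lid settle on its stop, and withdraw upward.

```bash
python3 -m jog '[[[1,0,0,0,0],[1,0,0,0,0],[1,0,0,0,0],[1,0,0,0,0],[1,0,0,0,0]]]'
python3 -m jog '[[[1,0,0,-0.01,0],[1,0,0,-0.025,0],[1,0,0,-0.045,0],[1,-0.01,0,-0.065,0],[1,-0.03,0,-0.08,0]]]'
python3 -m jog '[[[1,-0.035,0,0,0],[1,-0.07,0,0,0],[1,-0.11,0,0,0],[1,-0.15,0,0,0],[1,-0.18,0,0,0]]]'
python3 - <<'E'
from h import *
import cv2
a=robot.read_camera('scene')[50:350,150:500,::-1]; b=robot.read_camera('top')[40:340,200:450,::-1]
cv2.imwrite('pics/end.png',cv2.resize(np.hstack([a,b]),None,fx=1.33,fy=1.33))
E
```

```text
time: 11.23
tool_pos: [0.7352, 0.0348, 0.2121]
tool_rot: [3.141, -0.0, -0.045]
contact_force: [-1.1, -0.4, -0.6]
opening: 0.0915
grip_force: 0.0
time: 11.65
tool_pos: [0.7063, 0.0358, 0.2935]
tool_rot: [3.142, -0.002, -0.045]
contact_force: [0.4, 0.6, 0.5]
opening: 0.0917
grip_force: 0.0
time: 12.07
tool_pos: [0.5226, 0.0445, 0.2931]
tool_rot: [3.142, -0.001, -0.045]
contact_force: [0.8, -1.3, 0.7]
opening: 0.0915
grip_force: 0.0
```

View pics/end.png

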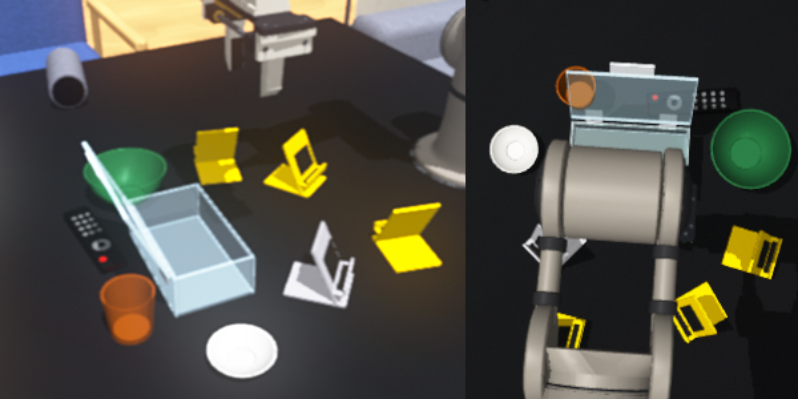

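The lid rests open past upright (edge from (85,145) to (170,275)). The stand is upright and well left of the tab at (320,275), nothing else has moved, and the arm is clear. I'll hand in.

```bash
python3 -m jog '[[[1,0,0,0,0],[1,0,0,0,0]]]' >/dev/null; python3 -c "
from cell import robot
print(robot.hand_in())"
```

```text
the job is handed in; nothing more can be done
None
```

The job is handed in with no verdict shown: the stand is upright about 130 mm left of the tab (turned about 45°) and the lid rests open on its stop, but I lifted the lid by lightly pinching the tab's sides at 3 N and releasing past upright, because the tool only points down and could not get a fingertip under the tab.

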